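# Weigh, turn over and sort a drying cup

## Robot

A 6-joint arm with a two-finger parallel gripper is mounted at the origin on the work surface. World frame = base frame: x ahead of the robot, y to its left, z up, the work surface at z = 0. Lengths are in m, angles in rad, forces in N, time in s.
With the tool pointing down it reaches from about 0.375 to 0.975 m from the base axis. Payload 3.8 kg.
Tool frame: the origin (TCP) lies midway between the tips of the shut fingers; the grasp point (between the pads) lies 19 mm behind it; z points along the fingers, y is the line along which they close (so a half turn about z gives the same grasp; the last joint's range is limited). The gripper opens to 85 mm and grips with 20 to 120 N. Pads are 22 mm wide; open, the fingers measure 114 mm over their backs; the gripper's body (76 mm by 85 mm) begins 54 mm behind the grasp point. The pads swing forward as they close: fully open they stand 13 mm farther back than shut.
Start: joints at [-1.186, 0.264, 1.604, -0, 1.274, -0.037], TCP at [0.276, -0.616, 0.231] pointing down, gripper open.
Joint ranges: [-2.63, 2.63], [-0.94, 2.18], [0.31, 2.57], [-1.31, 4.45], [0, 2.66], [-2.55, 2.55]. Speed limits (rad/s): [2.57, 2.57, 3.14, 3.14, 3.14, 3.14].

## Interface

Orientations are given as a rotation vector (axis times angle).
In Python, from workcell import bot gives the robot as it stands.
- The arm moves only by the tool servo_tool, never from a script. Its argument "series" is a list of rows, each a list of 7 numbers: the shift along the world's x, y, z in units of 0.15 m (1.0 is 0.15 m), then the turn, a rotation vector about the world's x, y, z in units of 180 degrees (1.0 is 180 degrees), then the closure, from 0 (fully open) to 1 (shut). A call has 1 to 20 rows; each row is the pose to reach, as a shift and turn from the pose commanded when the call began, turning the shorter way round; what a row does not reach only later rows make up. A row lasts 1/10 s, in which the tool goes at most 50 mm and 8.59 degrees, less where a joint would pass 70% of its speed; a pose out of reach is approached as far as the arm can. A call with a number of a shift or a turn outside -1 to 1 is refused whole. A call with a gripper value outside its range is refused whole. The fingers move at their own pace and stop on an object; "newtons" is the grip in N (left out, the last holds). Time passes only in rows, so rows that repeat a pose let the fingers close. It gives the time, the measured TCP pose, the force, the opening and the grip force at its end, in the units of the state.
- bot.read_state(): the state, without advancing time (a new reading comes with each control period).
- bot.read_camera(name): name is "side" or "top" or "wrist"; returns the picture (480x640x3 uint8, red, green, blue); there is no depth.
- bot.camera_info(name): a dict with "vertical_fov" (degrees; the focal length in pixels is half the picture's height over the tangent of half this angle, whatever the lens; pixels are square), "cx", "cy" (the principal point, pixels), "dist" ([k1, k2, p1, p2, k3] as OpenCV has them; the pictures are not rectified), "R" (3x3) and "t" (3): a world point X has camera coordinates R X + t. Camera axes: x right, y down, z forward; pixel columns grow to the right and rows downward; lengths in m; the calibration is good to about 2 mm. A picture is of the moment at which its call begins: read the wrist's pose just before it. camera_info takes no time and is no camera call; for the wrist camera it gives the pose at the moment of the call.
- bot.finish_job(): hands the job in; it is judged then, once.
Trained networks look in the newest picture that a camera, given by its name, has taken for a name from the list of things; names that differ only in an ending like _2 or _b are one class to them, and where a whole thing is asked for, a point or a joint stands for the part that bears it (a point fixed in the world has none). Each returns a list of dicts, best first, with "score" (0 to 1); they miss things now and then, are a little off and sometimes report something else, mostly with a low value. They report only what shows in the picture. A call takes as long as a camera call.
- bot.recognise(target, camera): "box" ([left, top, right, bottom] as shares, 0 to 1, of the picture: columns of its width, rows of its height, round what is visible of it).
- bot.trace(target, camera): "mask" (480x640 bool, what is visible of it) and "box" ([left, top, right, bottom] as shares, 0 to 1, of the picture: columns of its width, rows of its height, round what is visible of it).
- bot.mark_of(target, camera): "at" ([row, column] as shares, 0 to 1, of the picture: columns of its width, rows of its height: a listed point, or the origin of a listed thing).
The state is a dict: "time": time; "q": joint angles; "joint_vel": joint speeds; "joint_torque": joint torques, N m; "tool_pos": TCP position; "tcp_rot": TCP orientation; "wrist_force": force on the tool from outside, world axes, zero at the start; "torque": the same for the moment, N m; "width": opening from 0.0 (shut) to 1.0 (fully open); "grip_force": force on a finger pad.
Only numpy, scipy, OpenCV 4.12 (cv2) and the standard library are available. Lean on these libraries where they do the work, as an engineer would, in place of code of your own. Each camera call takes 0.05 s, during which the arm holds its last target. There are 200 camera calls.

## Task

A hand-made clay cup has been drying mouth-up and now stands on the spring scale: read its dial. A cup of 250 g or less (needle in the green half) is dry and goes on the pale kiln shelf; a heavier one (needle in the blue half) is still damp and goes on the slatted drying board. Either way turn the cup over and stand it there mouth-down, fully on the shelf or board beside the other cups, handling the brittle clay gently: no hard squeeze, no drop, and leave the other cups where they stand.

Things in the scene. Friction and masses are not known exactly. Their poses are not given: they have to be found in the camera images.
- cup: The grey unfired clay cup, 76 mm high, open at the mouth; outside diameter 54 mm at the foot, 59 mm at half height and 62 mm at the rim; wall 6 mm, floor 9 mm thick; weighs between 200 and 320 g. Origin at the centre of the underside of the foot; its z axis runs along the cup's axis from the foot to the mouth (up at the start, down when the cup is turned over).
- needle (a joint): The red needle of the scale's dial, in rad: 0 with the pan empty, growing clockwise as seen facing the dial, 0.01257 rad per gram (500 g is one full turn, 250 g is half a turn, 3.142 rad). The dial's zero is at its top; the rim is green from 0 to 250 g (the half to the right as seen facing the dial) and blue from 250 to 500 g. It reads true once the pan has come to rest with nothing but the cup on it.
- scale: The blue spring scale, fixed to the bench; the stretch of bench between it and the robot, between shelf and board, is clear. Origin at the middle of its underside on the bench, x axis towards the dial, z up. Base plate 160 x 150 mm (x, y); the upright case reaches from x = -80 to +50 mm, y = -70 to +70 mm and is 120 mm high; the sloping dial, 116 mm across, reaches on to x = +128 mm and is at most 115 mm high.
- pan_top (a point): Centre of the upper face of the scale's round steel pan (136 mm diameter, flat, no rim); 160 mm above the bench when empty and sinks 0.024 mm per gram (6 mm at 250 g) on a spring, with 18 mm of travel. The cup stands on it, up to 30 mm off its centre.
- kiln_shelf: The kiln shelf for dry cups: a smooth pale buff slab 260 x 200 mm (its x, y), fixed, raised on two battens. Origin at its centre on the bench; the top is flat and 40 mm above it. Two cups stand near its +x edge; the half towards -x is free.
- drying_board: The drying board for damp cups: six wooden slats along its x, 24 mm wide with gaps of 11 mm, on two bearers; 260 x 200 mm (x, y), fixed. Origin at its centre on the bench; the slats' tops are 34 mm above it. Two cups stand near its +x edge; the half towards -x is free.
- shelf_cup_1: One of two cups that already stand mouth-down on the kiln shelf, same size and clay as the cup on the scale (here the rim, 62 mm, is below). Origin at the centre of its underside, z up. Not to be shifted.
- shelf_cup_2: One of two cups that already stand mouth-down on the kiln shelf, same size and clay as the cup on the scale (here the rim, 62 mm, is below). Origin at the centre of its underside, z up. Not to be shifted.
- board_cup_1: One of two cups that already stand mouth-down on the drying board, same size and clay as the cup on the scale (here the rim, 62 mm, is below). Origin at the centre of its underside, z up. Not to be shifted.
- board_cup_2: One of two cups that already stand mouth-down on the drying board, same size and clay as the cup on the scale (here the rim, 62 mm, is below). Origin at the centre of its underside, z up. Not to be shifted.

How it is judged:
By the outcome, as a careful person would: the job done as asked, in the order asked, and still so for the second after the job is handed in, with the robot touching nothing.
It also fails if it takes over 58 s, if anything falls off the work surface, if the arm or the gripper's body presses on something with over 40 N, if the wrist force passes 120 N, or if a joint passes its speed limit or range.

## Working session

There is one attempt and no reset: what is moved stays moved. The work goes in short steps, Python scripts to look and compute and a tool call to move; the robot and the scene stay as the last step left them, time stands still between calls to the robot, and variables do not carry over. Pictures are saved under pics/ and viewed, at most 10 in all, crops included, and the job is handed in when it is done.

Besides the shell and the picture viewer there is one more tool, called after ">>>" by a JSON object that holds its "method" and its "body". servo_tool: Moves the arm, as the interface text tells. Shifts and turns lie within -1 to 1; 1 stands for 0.15 m of shift or 180 degrees of turn. Its arguments: {"type":"object","properties":{"series":{"type":"array","items":{"type":"array","items":{"type":"number"}}},"newtons":{"type":"number"}},"required":["series"]}

```bash
ls; mkdir -p pics; python3 - <<'E'
from workcell import bot
import cv2, numpy as np
for c in ["side","top"]:
    im=bot.read_camera(c); cv2.imwrite(f"pics/{c}0.png",im[:,:,::-1])
    i=bot.camera_info(c); print(c,i)
    for t in ["cup","scale","pan_top","kiln_shelf","drying_board","needle"]:
        try: print(t,[(np.round(d["at"][0]*480,1),np.round(d["at"][1]*640,1),round(d["score"],2)) for d in bot.mark_of(t,c)][:5])
        except Exception as e: print(t,e)
s=bot.read_state();print(s)
E
```

```text
pics
side {'vertical_fov': 50.185136335391896, 'cx': 322.0824074179252, 'cy': 239.55317097945397, 'dist': array([-0.04382998,  0.        ,  0.        ,  0.        ,  0.        ]), 'R': array([[-0.75472736, -0.65590978, -0.01299893],
       [-0.5056689 ,  0.59424659, -0.62543581],
       [ 0.41795403, -0.46546036, -0.78016734]]), 't': array([0.44799071, 0.37880069, 0.80533864])}
cup [(np.float64(225.8), np.float64(301.6), 0.95)]
scale [(np.float64(273.7), np.float64(293.3), 0.66)]
pan_top [(np.float64(225.6), np.float64(292.9), 0.6)]
kiln_shelf [(np.float64(222.7), np.float64(470.6), 0.57)]
drying_board [(np.float64(412.2), np.float64(240.0), 0.96)]
needle it knows: board_cup, cup, drying_board, kiln_shelf, pan_top, scale, shelf_cup
top {'vertical_fov': 46.37557165551473, 'cx': 315.5501709652945, 'cy': 241.0534394318015, 'dist': array([0.05881527, 0.        , 0.        , 0.        , 0.        ]), 'R': array([[-0.10717535, -0.9942289 ,  0.00472606],
       [-0.97364509,  0.1039916 , -0.20298027],
       [ 0.20131738, -0.02635598, -0.97917142]]), 't': array([0.06082742, 0.59310316, 1.12
[... 326 characters left out ...]
p
{'time': 0.6, 'q': array([-1.18589181e+00,  2.63849377e-01,  1.60398134e+00, -8.21229893e-06,
        1.27370570e+00, -3.68612686e-02]), 'joint_vel': array([-1.26572264e-03, -4.08509158e-04,  9.86863659e-04, -3.55696714e-04,
       -3.55383095e-04, -8.62869875e-05]), 'joint_torque': array([-8.76257200e-04, -5.14645028e+01, -3.67456734e+01, -1.28246229e-04,
        1.30884106e-03,  2.97873086e-06]), 'tool_pos': array([ 0.27634713, -0.61584236,  0.23132396]), 'tcp_rot': array([3.07193906e+00, 6.57600395e-01, 3.14605692e-06]), 'wrist_force': array([-1.03609146,  0.05118974,  0.49091451]), 'torque': array([-0.01302525,  0.01712973, -0.02253879]), 'grip_force': 0.0, 'width': 1.0019076134114306}
```

View pics/side0.png

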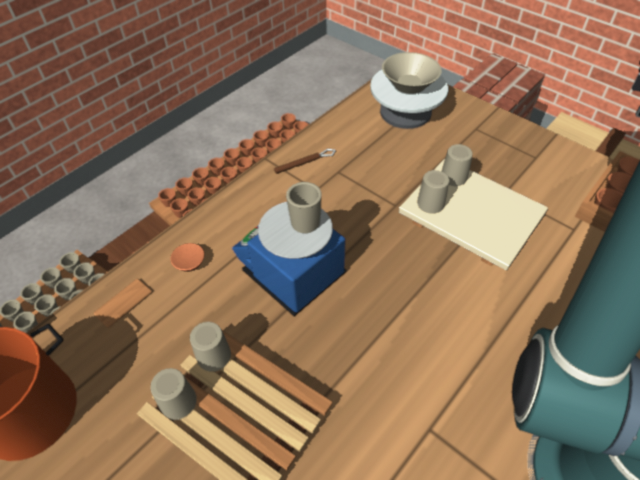

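View pics/top0.png

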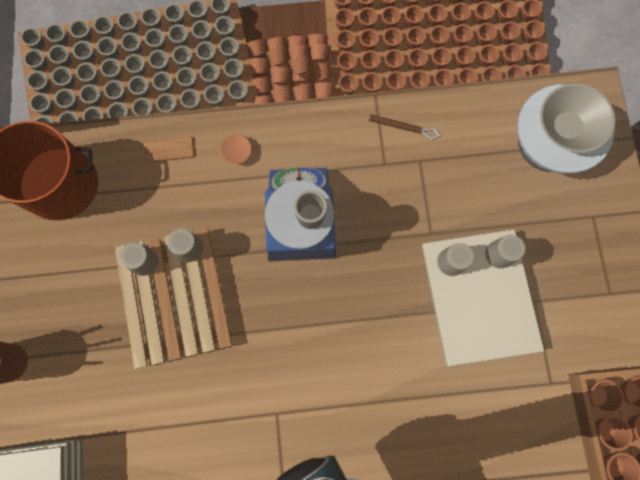

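```bash
cat > h.py <<'E'
from workcell import bot
import cv2, numpy as np
def K(i):
    f=240/np.tan(np.radians(i["vertical_fov"]/2)); return np.array([[f,0,i["cx"]],[0,f,i["cy"]],[0,0,1]])
def proj(P,i): return cv2.projectPoints(np.atleast_2d(np.float64(P)),cv2.Rodrigues(np.array(i["R"]))[0],np.array(i["t"]),K(i),np.array(i["dist"]))[0][:,0]
def onz(uv,i,z):
    p=cv2.undistortPoints(np.float64(uv).reshape(-1,1,2),K(i),np.array(i["dist"]))[:,0]
    d=np.c_[p,np.ones(len(p))]@np.array(i["R"]); C=-np.array(i["R"]).T@np.array(i["t"])
    return C+d*((z-C[2])/d[:,2])[:,None]
E
python3 - <<'E'
from h import *
im=cv2.imread("pics/top0.png")[155:205,255:345]
cv2.imwrite("pics/dial0.png",cv2.resize(im,None,fx=8,fy=8,interpolation=cv2.INTER_CUBIC))
t=bot.camera_info("top");s=bot.camera_info("side")
def tri(a,b):
    pts=[]
    from scipy.optimize import least_squares
    f=lambda X:np.r_[proj(X,t)[0]-a,proj(X,s)[0]-b]
    r=least_squares(f,[0.6,0,0.1]); return r.x,np.abs(r.fun).max()
print("cup",tri([310.8,217.7],[301.6,225.8]))
print("pan",tri([301.3,212],[292.9,225.6]))
print("shelf",tri([478,297.2],[470.6,222.7]))
print("board",tri([175.6,295.8],[240,412.2]))
print("cupz",onz([[310.8,217.7]],t,.154), onz([[301.6,225.8]],s,.154))
for c in ["side","top"]:
    bot.read_camera(c)
    i=bot.camera_info(c)
    for n,z in [("shelf_cup",.04),("board_cup",.034)]:
        m=bot.mark_of(n,c); a=np.array([[d["at"][1]*640,d["at"][0]*480] for d in m]); print(n,c,a.round(1).tolist(),[round(d["score"],2) for d in m]); 
        if len(a): print(onz(a,i,z).round(4).tolist())
# corners
print("shelf corners",onz([[423,243],[515,230],[543,348],[447,365]],t,.04).round(3).tolist())
print("board corners",onz([[116,248],[209,232],[230,345],[135,367]],t,.034).round(3).tolist())
print("side shelf",onz([[400,210],[448,165],[546,213],[506,262]],s,.04).round(3).tolist())
print("scale corners",onz([[269,169],[327,169],[335,258],[269,260]],t,.12).round(3).tolist())
E
```

```text
cup (array([0.63191729, 0.0058046 , 0.13980771]), np.float64(1.9889946191370313))
pan (array([0.64093283, 0.02225008, 0.14912955]), np.float64(0.8832474477778192))
shelf (array([ 0.4477191 , -0.3502289 , -0.02623149]), np.float64(0.8218825958766729))
board (array([0.51617007, 0.30660556, 0.00784757]), np.float64(1.3440107245295394))
cupz [[0.62450347 0.00396029 0.154     ]] [[0.62702039 0.01574433 0.154     ]]
shelf_cup side [[428.6, 203.3], [451.4, 172.1]] [0.96, 0.59]
[[0.5268, -0.2813, 0.04], [0.5413, -0.3984, 0.04]]
board_cup side [[177.5, 401.3], [215.9, 356.9]] [0.86, 0.8]
[[0.5979, 0.3665, 0.034], [0.6099, 0.2688, 0.034]]
shelf_cup top [[500.9, 252.3], [449.2, 264.5]] [0.85, 0.68]
[[0.5341, -0.3939, 0.04], [0.5196, -0.2808, 0.04]]
board_cup top [[142.8, 260.6], [188.4, 249.4]] [0.89, 0.85]
[[0.5985, 0.3673, 0.034], [0.6125, 0.2699, 0.034]]
shelf corners [[0.572, -0.232, 0.04], [0.579, -0.432, 0.04], [0.328, -0.443, 0.04], [0.314, -0.243, 0.04]]
board corners [[0.632, 0.422, 0.034], [0.646, 0.224, 0.034], [0.402, 0.197, 0.034], [0.379, 0.392, 0.034]]
side shelf [[0.563, -0.224, 0.04], [0.56, -0.414, 0.04], [0.316, -0.423, 0.04], [0.319, -0.248, 0.04]]
scale corners [[0.745, 0.078, 0.12], [0.732, -0.041, 0.12], [0.546, -0.036, 0.12], [0.556, 0.095, 0.12]]
```

View pics/dial0.png

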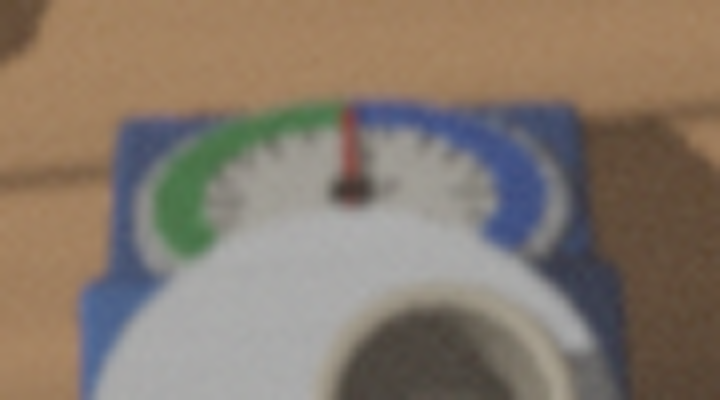

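```bash
python3 - <<'E'
from h import *
from scipy.spatial.transform import Rotation as Ro
i=bot.camera_info("wrist"); s=bot.read_state()
Rt=Ro.from_rotvec(s["tcp_rot"]).as_matrix(); C=-i["R"].T@i["t"]
print("cam in tool",Rt.T@(C-s["tool_pos"]),"\nRcam axes in tool cols\n",(Rt.T@i["R"].T).round(3),i["vertical_fov"]); print("tool axes\n",Rt.round(3))
# scale yaw
im=cv2.imread("pics/top0.png"); hsv=cv2.cvtColor(im,cv2.COLOR_BGR2HSV)
m=cv2.inRange(hsv,(105,150,40),(125,255,255)); print(np.where(m.any(0))[0][[0,-1]],np.where(m.any(1))[0][[0,-1]])
import json;json.dump([[s["q"].tolist(),s["tool_pos"].tolist(),s["tcp_rot"].tolist()]],open("samp.json","w"))
E
```

```text
cam in tool [ 0.076606   -0.00049487 -0.1433913 ] 
Rcam axes in tool cols
 [[ 0.    -0.955 -0.297]
 [ 1.     0.    -0.   ]
 [ 0.    -0.297  0.955]] 71.54014795777414
tool axes
 [[ 0.912  0.409 -0.   ]
 [ 0.409 -0.912 -0.   ]
 [-0.     0.    -1.   ]]Traceback (most recent call last):
  File "<stdin>", line 8, in <module>
IndexError: index 0 is out of bounds for axis 0 with size 0
```

>>> {"method": "servo_tool", "body": {"series": [[0.64,0.85,0.05,0,0,-0.027,0],[0.64,0.85,0.05,0,0,-0.027,0],[0.64,0.85,0.05,0,0,-0.027,0],[0.64,0.85,0.05,0,0,-0.027,0]], "newtons": 20}}

```text
time: 1.3
tool_pos: [0.3751, -0.4846, 0.2393]
tcp_rot: [-3.095, -0.532, -0.003]
wrist_force: [0.4, -1.1, 0.2]
width: 0.999
grip_force: 0.0
```

>>> {"method": "servo_tool", "body": {"series": [[0.64,0.85,0.05,0,0,-0.027,0],[0.64,0.85,0.05,0,0,-0.027,0],[0.64,0.85,0.05,0,0,-0.027,0],[0.64,0.85,0.05,0,0,-0.027,0]]}}

```text
time: 1.7
tool_pos: [0.4709, -0.3575, 0.2469]
tcp_rot: [-3.115, -0.401, -0.003]
wrist_force: [0.2, -0.5, 0.7]
width: 1.002
grip_force: 0.0
```

>>> {"method": "servo_tool", "body": {"series": [[0.64,0.85,0.05,0,0,-0.027,0],[0.64,0.85,0.05,0,0,-0.027,0],[0.64,0.85,0.05,0,0,-0.027,0],[0.64,0.85,0.05,0,0,-0.027,0]]}}

```text
time: 2.1
tool_pos: [0.5669, -0.2303, 0.2542]
tcp_rot: [-3.129, -0.268, -0.003]
wrist_force: [0.2, -0.0, -0.1]
width: 1.002
grip_force: 0.0
```

>>> {"method": "servo_tool", "body": {"series": [[0.64,0.85,0.05,0,0,-0.027,0],[0.64,0.85,0.05,0,0,-0.027,0],[0.64,0.85,0.05,0,0,-0.027,0],[0.64,0.85,0.05,0,0,-0.027,0]]}}

```text
time: 2.5
tool_pos: [0.6628, -0.1029, 0.2613]
tcp_rot: [-3.138, -0.135, -0.002]
wrist_force: [0.0, -0.2, -0.2]
width: 1.001
grip_force: 0.0
```

>>> {"method": "servo_tool", "body": {"series": [[0.64,0.85,0,0,0,-0.027,0],[0.64,0.85,0,0,0,-0.027,0],[0.64,0.85,0,0,0,-0.027,0],[0.64,0.85,0,0,0,-0.027,0],[0.64,0.85,0,0,0,-0.027,0]]}}

```text
time: 3.0
tool_pos: [0.7568, 0.0218, 0.2601]
tcp_rot: [3.141, -0.001, -0.002]
wrist_force: [0.2, -1.0, 0.1]
width: 0.997
grip_force: 0.0
```

```bash
python3 - <<'E'
from h import *
import json
s=bot.read_state(); i=bot.camera_info("wrist")
im=bot.read_camera("wrist"); cv2.imwrite("pics/w1.png",im[:,:,::-1])
S=json.load(open("samp.json"));S.append([s["q"].tolist(),s["tool_pos"].tolist(),s["tcp_rot"].tolist()]);json.dump(S,open("samp.json","w"));print(s["q"].round(3))
np.save("w1.npy",dict(i),allow_pickle=True)
for t in ["cup","scale","pan_top"]: print(t,[(np.round(np.array(d["at"])*[480,640],1),round(d["score"],2)) for d in bot.mark_of(t,"wrist")])
E
```

```text
Traceback (most recent call last):
FileNotFoundError: [Errno 2] No such file or directory: 'samp.json'
```

View pics/w1.png

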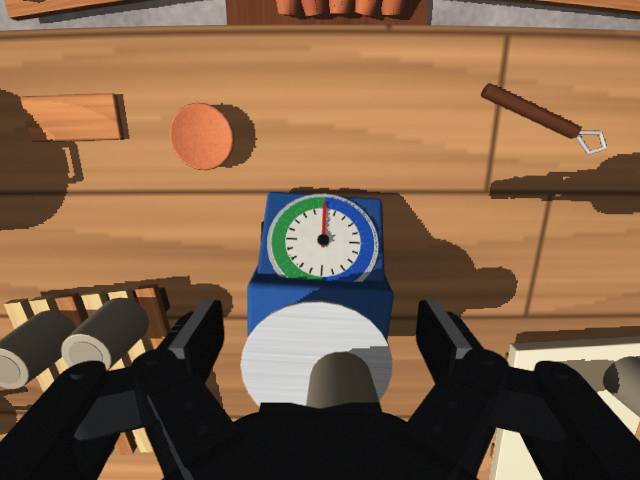

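```bash
python3 - <<'E'
from h import *
im=cv2.imread("pics/w1.png")[188:290,262:388]
cv2.imwrite("pics/w1z.png",cv2.resize(im,None,fx=5.8,fy=5.8,interpolation=cv2.INTER_CUBIC))
E
```

```text
(no output)
```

View pics/w1z.png

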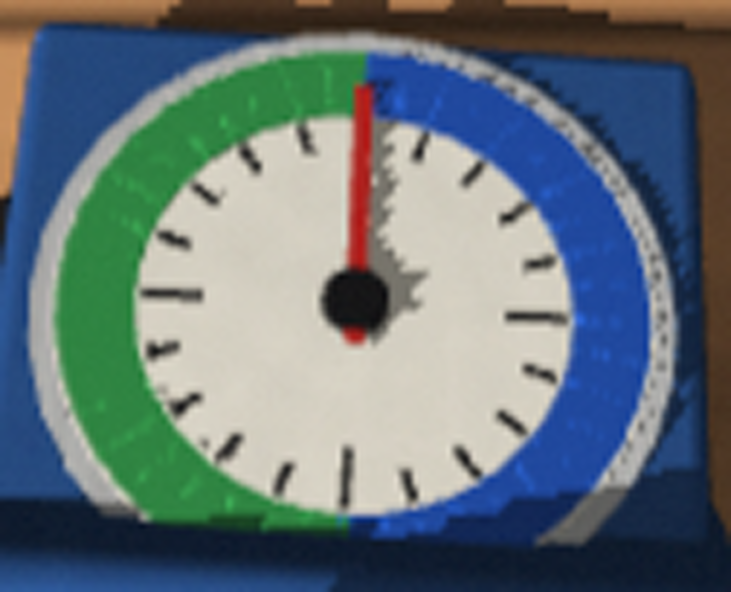

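>>> {"method": "servo_tool", "body": {"series": [[0.4,0,-0.8,0,0.0,0,0],[0.4,0,-0.8,0,0.0,0,0],[0.4,0,-0.8,0,0,0,0],[0.4,0,-0.8,0,0,0,0],[0.4,0,-0.8,0,0,0,0]]}}

```text
time: 3.55
tool_pos: [0.815, 0.0191, 0.1404]
tcp_rot: [3.141, -0.007, -0.005]
wrist_force: [0.6, 0.1, 0.6]
width: 1.007
grip_force: 0.0
```

```bash
cat >> h.py <<'E'
import json,os
def samp():
    s=bot.read_state(); S=json.load(open("samp.json")) if os.path.exists("samp.json") else []
    S.append([s[k].tolist() for k in("q","tool_pos","tcp_rot")]); json.dump(S,open("samp.json","w")); return s
E
cat > dial.py <<'E'
from h import *
import pickle
from scipy.optimize import least_squares
s=samp(); print(s["q"].round(3),s["tool_pos"])
ims=[bot.read_camera("wrist") for _ in range(4)]
im=np.mean(ims,0).astype(np.float32); cv2.imwrite("pics/w2.png",im[:,:,::-1])
r,g,b=im[...,0],im[...,1],im[...,2]
red=((r>130)&(g<70)&(b<70)).astype(np.uint8)
n,l,st,c=cv2.connectedComponentsWithStats(red)
print("red",[(st[k].tolist(),c[k].round(1).tolist()) for k in range(1,n) if st[k][4]>15])
np.save("w2.npy",im)
E
python3 dial.py; python3 - <<'E'
import cv2
im=cv2.imread("pics/w2.png"); cv2.imwrite("pics/w2z.png",cv2.resize(im[120:320,200:450],None,fx=3,fy=3,interpolation=cv2.INTER_CUBIC))
E
```

```text
[-7.000e-03  5.850e-01  1.327e+00 -1.000e-03  1.233e+00  1.569e+00] [0.81497645 0.019145   0.14041329]
red [([321, 305, 5, 48, 185], [323.3, 329.5])][ WARN:0@1.081] global loadsave.cpp:1063 imwrite_ Unsupported depth image for selected encoder is fallbacked to CV_8U.
```

View pics/w2z.png

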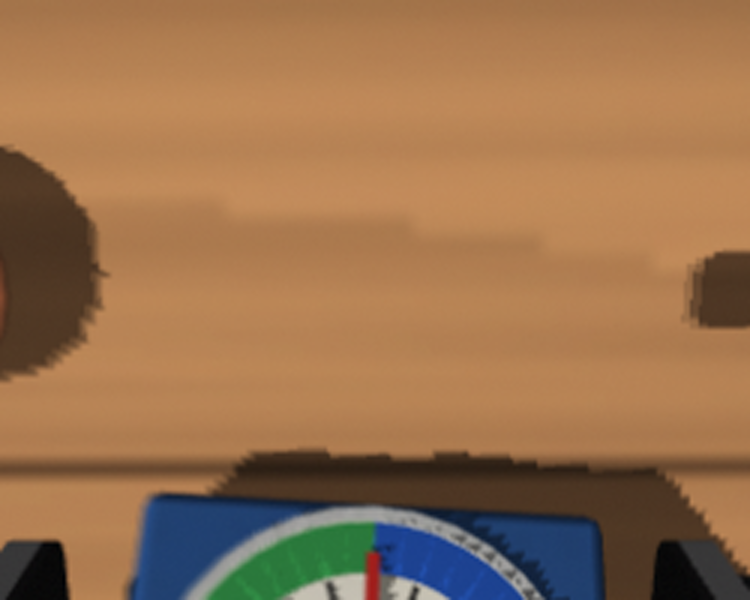

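```bash
cat > dial2.py <<'E'
from h import *
from scipy.optimize import least_squares
im=np.load("w2.npy"); i=bot.camera_info("wrist")
r,g,b=im[...,0],im[...,1],im[...,2]; y,x=np.mgrid[:480,:640]
und=lambda p: cv2.undistortPoints(np.float64(p).reshape(-1,1,2),K(i),i["dist"],P=K(i))[:,0]
w=np.clip((r-np.maximum(g,b)-40)/120,0,1)*((x>300)&(x<350)&(y>290)&(y<375))
rows=np.arange(308,346); cx=np.array([(w[k]*x[k]).sum()/w[k].sum() for k in rows])
nd=und(np.c_[cx,rows]); p=np.polyfit(nd[:,1],nd[:,0],1); print("needle slope",p, "resid",(nd[:,0]-np.polyval(p,nd[:,1])).std())
dark=((im.max(2)<95)&(np.hypot(x-323,y-352)<62)).astype(np.uint8)
n,l,st,c=cv2.connectedComponentsWithStats(dark)
C=[(c[k],st[k][4]) for k in range(1,n) if st[k][4]>3]
print([(q[0].round(1).tolist(),int(q[1])) for q in C])
z=im[285:430,250:400].astype(np.uint8)
cv2.imwrite("pics/w2d.png",cv2.resize(z[...,::-1],None,fx=4,fy=4,interpolation=cv2.INTER_CUBIC))
# green/blue boundary rows
for k in range(290,312,2): 
    d=(b-g)[k,300:350]; j=np.where((d[:-1]<0)&(d[1:]>=0))[0]; print(k,[round(300+a+d[a]/(d[a]-d[a+1]),2) for a in j],end=";")
E
python3 dial2.py
```

```text
needle slope [-3.26847824e-02  3.33926106e+02] resid 0.039659718340173206
[([324.4, 303.0], 5), ([327.2, 307.5], 4), ([310.1, 317.3], 10), ([337.1, 318.9], 9), ([297.4, 322.3], 10), ([349.2, 325.8], 12), ([286.5, 332.0], 10), ([359.5, 335.8], 12), ([279.1, 344.8], 10), ([365.7, 349.3], 15), ([322.4, 361.5], 218), ([278.5, 359.5], 26), ([364.5, 364.0], 31), ([275.8, 374.9], 13), ([366.0, 379.5], 14), ([281.5, 389.6], 11), ([359.4, 393.5], 16), ([323.9, 407.9], 412)]
290 [np.float64(314.0), np.float64(329.25)];292 [np.float64(340.0)];294 [np.float64(324.43), np.float64(346.0)];296 [np.float64(324.35)];298 [np.float64(324.2)];300 [np.float64(324.03)];302 [np.float64(324.17)];304 [np.float64(324.46)];306 [np.float64(324.91)];308 [np.float64(324.44)];310 [np.float64(324.36)];
```

View pics/w2d.png

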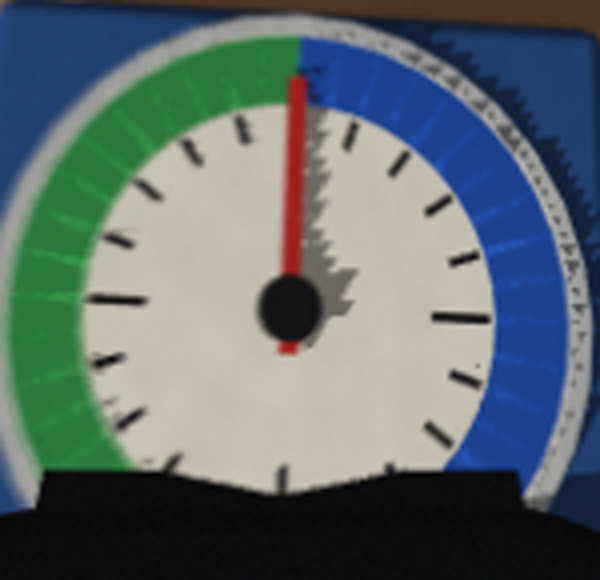

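```bash
python3 - <<'E'
from h import *
i=bot.camera_info("wrist")
und=lambda p: cv2.undistortPoints(np.float64(p).reshape(-1,1,2),K(i),i["dist"],P=K(i))[:,0]
T={225:(310.1,317.3),275:(337.1,318.9),200:(297.4,322.3),300:(349.2,325.8),175:(286.5,332),325:(359.5,335.8),150:(279.1,344.8),350:(365.7,349.3),100:(275.8,374.9),400:(366,379.5),75:(281.5,389.6),425:(359.4,393.5)}
a=np.array(list(T))/500*2*np.pi; src=und(list(T.values())); dst=np.c_[np.sin(a),np.cos(a)]
H,_=cv2.findHomography(src,dst)
m=cv2.perspectiveTransform(src[None],H)[0]; print("resid",np.abs(m-dst).max(0), "angle err g",((np.arctan2(m[:,0],m[:,1])%(2*np.pi))/2/np.pi*500-np.array(list(T))).round(1))
ys=np.array([308.,345.]); nd=np.c_[-.03268478*ys+333.926,ys]
q=cv2.perspectiveTransform(nd[None],H)[0]; d=q[0]-q[1]; print(q,"reading",np.degrees(np.arctan2(d[0],d[1]))%360/360*500)
print("tip vs centre",np.degrees(np.arctan2(*q[0]))%360/360*500)
bd=cv2.perspectiveTransform(und([[324.3,296]])[None],H)[0][0];print("boundary g",np.degrees(np.arctan2(*bd))%360/360*500)
E
```

```text
resid [0.00753465 0.00888773] angle err g [-0.1 -0.1  0.4 -0.1 -0.  -0.1 -0.2 -0.  -0.   0.1 -0.1  0.1]
[[ 0.00589139 -1.18294346]
 [-0.00172856 -0.35861501]] reading 249.26442032339074
tip vs centre 249.6036848955023
boundary g 249.6060508461492
```

>>> {"method": "servo_tool", "body": {"series": [[-0.05,0,-0.1,0,0.04,0,0],[-0.05,0,-0.1,0,0.08,0,0],[-0.05,0,-0.1,0,0.111,0,0],[-0.05,0,-0.1,0,0.111,0,0],[-0.05,0,-0.1,0,0.111,0,0]]}}

```text
time: 4.25
tool_pos: [0.8094, 0.0217, 0.1264]
tcp_rot: [3.094, -0.003, -0.541]
wrist_force: [-1.1, 1.3, -0.2]
width: 0.997
grip_force: 0.0
```

```bash
python3 dial.py 2>/dev/null; python3 - <<'E'
from h import *
im=np.load("w2.npy").astype(np.uint8); x0,y0=235,200
cv2.imwrite("pics/w3z.png",cv2.resize(im[y0:y0+145,x0:x0+180,::-1],None,fx=4,fy=4,interpolation=cv2.INTER_CUBIC))
E
```

```text
[-3.000e-03  8.340e-01  9.880e-01 -1.000e-03  1.666e+00  1.570e+00] [0.80935623 0.02171929 0.12639654]
red [([323, 263, 6, 51, 186], [325.8, 287.3])]
```

View pics/w3z.png

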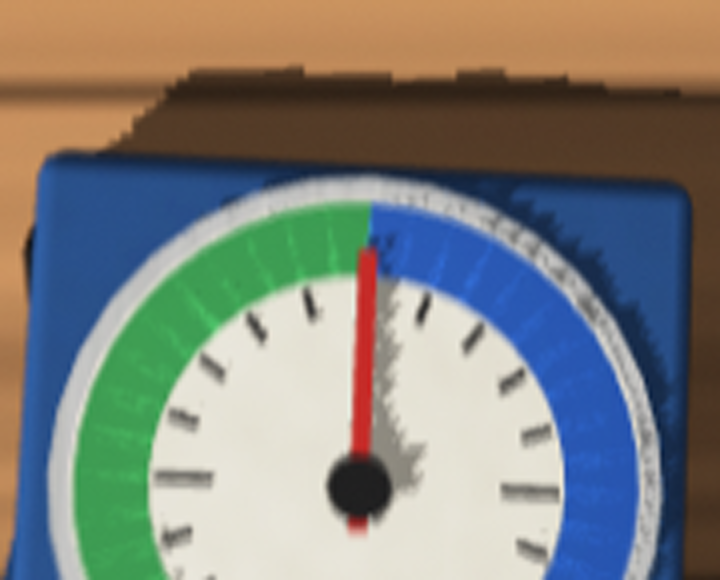

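```bash
python3 - <<'E'
from h import *
from scipy.optimize import least_squares
from scipy.spatial.transform import Rotation as Ro
im=np.load("w2.npy"); i=bot.camera_info("wrist"); r,g,b=im[...,0],im[...,1],im[...,2]; y,x=np.mgrid[:480,:640]
hub=np.array([324.75,321.75])
w=np.clip((r-np.maximum(g,b)-40)/120,0,1)*((abs(x-325)<14)&(y>258)&(y<336))
rows=np.arange(266,311); nd=np.c_[[(w[k]*x[k]).sum()/w[k].sum() for k in rows],rows]
t=[];d=np.clip((150-im.max(2))/100,0,1); 
seg=((im.max(2)<125)&(np.hypot(x-hub[0],y-hub[1])<58)&(np.hypot(x-hub[0],y-hub[1])>30)).astype(np.uint8)
n,l,st,_=cv2.connectedComponentsWithStats(seg)
for k in range(1,n):
    if 6<=st[k][4]<60:
        mk=cv2.dilate((l==k).astype(np.uint8),np.ones((3,3)))*d; c=np.array([(mk*x).sum(),(mk*y).sum()])/mk.sum()
        v=c-hub; ga=np.degrees(np.arctan2(-v[0],v[1]))%360/360*500; t.append((c,ga,st[k][4]))
t=[q for q in t if abs(q[1]/25-round(q[1]/25))<.45 and round(q[1]/25)!=10]
print([(q[0].round(1).tolist(),round(q[1]),int(q[2])) for q in t])
G=np.array([round(q[1]/25)*25 for q in t]); P=np.array([q[0] for q in t]); maj=(G%125==0)
# camera-frame model: dial pose, tick radius, needle height & angle
def model(p):
    R=Ro.from_rotvec(p[:3]).as_matrix(); a=G/500*2*np.pi
    rad=np.where(maj,p[7],p[6]); X=np.c_[rad*np.sin(-a),rad*np.cos(a),0*a]@R.T+p[3:6]
    na=p[8]; h=p[9]; L=np.array([.01,.045]); N=np.c_[L*np.sin(-na),L*np.cos(na),-h+0*L]@R.T+p[3:6]; H=np.array([[0,0,-h]])@R.T+p[3:6]
    z=np.zeros(3); pr=lambda A:cv2.projectPoints(A,z,z,K(i),i["dist"])[0][:,0]
    n=pr(N); u=(n[1]-n[0])/np.linalg.norm(n[1]-n[0]); e=(nd-n[0])@np.array([-u[1],u[0]])
    bound=pr(np.array([[0,-p[7]*1.5,0]])@R.T+p[3:6])[0]
    return pr(X)-P,e,(pr(H)[0]-hub),bound
f=lambda p:np.r_[model(p)[0].ravel(),model(p)[1],model(p)[2]*.5,(p[9]-.005)/.005,(p[6]-.037)/.002]
for s in(0,):
    q=least_squares(f,[.3,0,0,0,.05,.23,.037,.035,np.pi,.005],loss="soft_l1"); J=q.jac; cov=np.linalg.pinv(J.T@J)
    o=model(q.x); print(q.x.round(4),"res",np.abs(o[0]).max().round(2),o[1].std().round(3),o[2]); print("grams",q.x[8]/2/np.pi*500,"+-",.2*np.sqrt(cov[8,8])/2/np.pi*500,"pred boundary",o[3])
E
```

```text
[([311.9, 275.6], 228, 12), ([340.4, 276.8], 277, 12), ([298.6, 281.4], 204, 11), ([352.9, 283.9], 301, 13), ([287.8, 291.2], 180, 7), ([362.5, 294.7], 326, 13), ([280.7, 303.9], 156, 8), ([368.7, 307.7], 350, 8), ([280.0, 318.4], 131, 12), ([367.6, 322.2], 376, 13), ([278.2, 333.5], 105, 10), ([367.9, 336.9], 402, 9), ([284.4, 347.3], 80, 10), ([360.6, 350.0], 428, 13), ([294.7, 358.4], 55, 13), ([350.2, 360.9], 454, 17), ([322.1, 365.4], 5, 31), ([307.4, 366.0], 30, 14), ([336.6, 367.1], 480, 14), ([319.9, 378.6], 7, 49)]
[-0.1327 -0.04    0.0503  0.0035  0.0629  0.2633  0.037   0.035   3.1336
  0.0049] res 12.43 0.058 [-0.35307384 -0.48320908]
grams 249.3631424308019 +- 0.20269170254072572 pred boundary [327.00270672 254.70833916]
```

>>> {"method": "servo_tool", "body": {"series": [[0,-0.3,0.9,0,-0.04,0,0],[0,-0.6,0.9,0,-0.08,0,0],[0,-0.7,0.9,0,-0.111,0,0],[0,-0.7,0.9,0,-0.111,0,0]]}}

```text
time: 4.85
tool_pos: [0.8076, -0.0864, 0.2698]
tcp_rot: [3.139, -0.006, 0.016]
wrist_force: [-1.1, -0.1, 1.5]
width: 0.998
grip_force: 0.0
```

>>> {"method": "servo_tool", "body": {"series": [[-0.3,-0.3,0,0.03,-0.04,0,0],[-0.6,-0.6,0,0.06,-0.08,0,0],[-0.9,-0.8,0,0.1,-0.12,0,0],[-1,-1,0,0.13,-0.16,0,0],[-1,-1,0,0.16,-0.2,0,0],[-1,-1,0,0.16,-0.2,0,0]]}}

```text
time: 5.45
tool_pos: [0.6555, -0.2367, 0.2608]
tcp_rot: [-2.51, 0.011, -0.839]
wrist_force: [-0.1, 0.1, 0.1]
width: 1.0
grip_force: 0.0
```

```bash
python3 -c "
from h import *
s=samp();print(s['time'],s['q'].round(3),s['tool_pos'],s['tcp_rot'])"
```

```text
5.45 [-0.75   0.19   1.843  0.898  1.153  0.425] [ 0.65549683 -0.23665799  0.26081538] [-2.50952367  0.01108047 -0.83890463]
```

>>> {"method": "servo_tool", "body": {"series": [[0,0,0,0.04,-0.02,0,0],[0,0,0,0.08,-0.04,0,0],[0,0,0,0.12,-0.06,0,0],[0,0,0,0.16,-0.08,0,0],[0,0,0,0.16,-0.08,0,0]]}}

```text
time: 5.95
tool_pos: [0.6569, -0.2331, 0.256]
tcp_rot: [-1.927, 0.123, -0.994]
wrist_force: [-0.2, -0.1, -0.8]
width: 1.003
grip_force: 0.0
```

```bash
cat > kin.py <<'E'
from h import *
from scipy.optimize import least_squares
from scipy.spatial.transform import Rotation as Ro
def T(R=np.eye(3),p=(0,0,0)): M=np.eye(4);M[:3,:3]=R;M[:3,3]=p;return M
rz=lambda a:T(Ro.from_euler("z",a).as_matrix()); ry=lambda a:T(Ro.from_euler("y",a).as_matrix())
def fk(q,p):
    d1,a1,x2,z2,x3,z3,yl,L=p
    M=rz(q[0])@T(p=(a1,0,d1))@ry(q[1])@T(p=(x2,0,z2))@ry(q[2])@T(p=(x3,yl,z3))@rz(q[3])@ry(q[4])@rz(q[5]+np.pi/2)
    return M@T(p=(0,0,L))
def load():
    S=json.load(open("samp.json"))
    S.append([[-1.18589181,.263849377,1.60398134,0,1.2737057,-.0368612686],[.27634713,-.61584236,.23132396],[3.07193906,.657600395,0]])
    return S
def fit():
    S=load()
    p0=np.array([.3,0,0,.45,0,.4,.025,.2])
    f=lambda p:np.r_[np.concatenate([fk(q,p)[:3,3]-x for q,x,_ in S])*1000,(p-p0)*.1]
    r=least_squares(f,p0); return r.x,f(r.x)
if __name__=="__main__":
    s=samp();print(s["time"],s["q"].round(3))
    p,e=fit(); print(p.round(4),e.round(1))
    for q,x,o in load(): print(np.degrees((Ro.from_matrix(fk(q,p)[:3,:3]).inv()*Ro.from_rotvec(o)).magnitude()).round(2),end=" ")
E
python3 kin.py
```

```text
5.95 [-0.885  0.427  1.876  1.322  1.489  0.185]
[ 0.2518 -0.     -0.      0.512   0.0014  0.5662  0.0249  0.3477] [ 0. -0. -0. -0. -0.  0. -0. -0.  0.  0.  0.  0.  0.  0. -0. -0. -0. -0.
  0.  0.  0. -0.  0.]
0.0 0.0 0.0 0.0 0.0
```

```bash
cat > ik.py <<'E'
from kin import *
p,_=fit()
lo=np.array([-2.63,-.94,.31,-1.31,0,-2.55]);hi=np.array([2.63,2.18,2.57,4.45,2.66,2.55])
def rot(head,up): # heading deg (horizontal), up=+1: tool x up
    z=np.array([np.cos(np.radians(head)),np.sin(np.radians(head)),0]);x=np.array([0,0,up]);return np.c_[x,np.cross(z,x),z]
def ik(R,t,n=25,seeds=None):
    rng=np.random.default_rng(0);out=[]
    for k in range(n):
        q0=seeds if seeds is not None and k==0 else lo+(hi-lo)*rng.random(6)
        f=lambda q:(lambda M:np.r_[(M[:3,3]-t)*3,(M[:3,:3]-R).ravel()])(fk(q,p))
        r=least_squares(f,np.clip(q0,lo+.01,hi-.01),bounds=(lo,hi))
        if r.cost<1e-8 and not any(np.abs(r.x-o).max()<.02 for o in out): out.append(r.x)
    return out
E
python3 - <<'E'
from ik import *
q=np.array(load()[-2][0]); 
cup=np.array([.627,.012]);
for name,c,z,up,hs in [("pick",cup,.179,-1,(15,30,45,60,75,90)),("place",np.array([.39,-.375]),.092,1,(30,45,60,75,90,110,-90))]:
    for h in hs:
        u=np.array([np.cos(np.radians(h)),np.sin(np.radians(h))])
        t=np.r_[c+.017*u,z]
        for s in ik(rot(h,up),t,14): print(name,h,s.round(2))
E
python3 - <<'E'
from h import *
from scipy.optimize import least_squares
a=np.linspace(0,2*np.pi,40)
def sil(x,y,z0,i,inv=False):
    P=np.concatenate([np.c_[x+r*np.cos(a),y+r*np.sin(a),z0+h+0*a] for r,h in((.027,0),(.0295,.038),(.031,.076))])
    m=np.zeros((480*4,640*4),np.uint8); cv2.fillConvexPoly(m,cv2.convexHull((proj(P,i)*4).round().astype(np.int32)),1)
    return m
for c in("side","top"):
    i=bot.camera_info(c); bot.read_camera(c); m=bot.trace("cup",c); print(c,[round(d["score"],2) for d in m])
    M=m[0]["mask"]; k=M.astype(float); ys,xs=np.nonzero(M); tgt=np.array([xs.mean()+.0,ys.mean()]); print(tgt,M.sum())
    def f(v):
        s=sil(v[0],v[1],.154,i); yy,xx=np.nonzero(s); return np.array([xx.mean()/4-.375,yy.mean()/4-.375])-tgt
    r=least_squares(f,[.627,.01],diff_step=.01); print(c,r.x.round(4),np.abs(r.fun).max(),sil(*r.x,.154,i).sum()/16)
    m=bot.trace("kiln_shelf",c); M=m[0]["mask"].astype(np.uint8); cn,_=cv2.findContours(M,0,2); cn=max(cn,key=cv2.contourArea)
    print("shelf poly",onz(cv2.approxPolyDP(cn,5,True)[:,0],i,.04)[:,:2].round(3).tolist())
E
```

```text
pick 15 [-0.31  0.37  2.54  2.55  1.37  1.7 ]
pick 30 [-0.49  0.42  2.43  2.11  1.41  1.83]
pick 45 [-0.57  0.49  2.27  1.77  1.49  1.95]
pick 60 [-0.58  0.57  2.09  1.52  1.6   2.05]
pick 75 [-0.56  0.66  1.9   1.32  1.73  2.13]
pick 90 [-0.51  0.76  1.71  1.16  1.88  2.18]
place 30 [-1.43  0.76  2.02  1.21  1.7  -1.24]
place 45 [-1.36  0.83  1.85  1.05  1.82 -1.17]
place 60 [-1.28  0.89  1.69  0.9   1.94 -1.14]
place 75 [-1.19  0.96  1.54  0.75  2.07 -1.15]
place 90 [-1.1   1.02  1.41  0.6   2.19 -1.19]
place 110 [-0.97  1.08  1.28  0.35  2.32 -1.32]
side [0.94, 0.75]
[304.32152062 206.17332474] 1552
side [0.6268 0.0049] 0.007986820689353635 1579.9375
shelf poly [[0.572, -0.229], [0.517, -0.211], [0.315, -0.232], [0.32, -0.431], [0.507, -0.433], [0.5, -0.378], [0.521, -0.352], [0.495, -0.271], [0.542, -0.254], [0.569, -0.303]]
top [0.97]
[309.94886922 209.30481809] 1017
top [0.6265 0.0044] 0.006997646237607569 1068.5
shelf poly [[0.578, -0.4], [0.563, -0.229], [0.314, -0.245], [0.324, -0.442], [0.513, -0.433], [0.5, -0.377], [0.528, -0.357]]
```

```bash
cat > wp.py <<'E'
from ik import *
def rows(q0,qs,base=None,nd=3):
    "rows (shift/0.15, turn/pi) relative to pose base for list of q"
    B=fk(q0,p) if base is None else base; o=[]
    for q in qs:
        M=fk(q,p); o.append(np.r_[(M[:3,3]-B[:3,3])/.15,Ro.from_matrix(M[:3,:3]@B[:3,:3].T).as_rotvec()/np.pi].round(nd).tolist())
    return o
def near(R,t,q): return min(ik(R,t,8,q),key=lambda s:np.abs(s-q).max())
E
python3 - <<'E'
from wp import *
i=bot.camera_info("top"); bot.read_camera("top"); m=bot.trace("pan_top","top")
for d in m[:2]:
    ys,xs=np.nonzero(d["mask"]); P=onz(np.c_[xs,ys],i,.154)[:,:2].astype(np.float32); print("pan",d["score"],cv2.minEnclosingCircle(P),P.min(0),P.max(0))
q=np.array(bot.read_state()["q"]); u=np.array([1,1,0])/2**.5; c=np.array([.6266,.0047,.179])
A=near(rot(45,-1),np.array([.50,-.17,.24]),np.array([-.6,.4,2.2,1.8,1.5,1.95]))
print("A",A.round(2),fk(A,p)[:3,3])
seq=[q+(A-q)*k/14 for k in range(1,15)]
for r in rows(q,seq): print(r)
print([fk(s,p)[:3,3].round(2).tolist() for s in seq[::3]])
print("pre",c-.12*u,"grasp",c+.02*u)
E
```

```text
pan 0.93 ((0.634462833404541, 0.026459837332367897), 0.06826665997505188) [ 0.566755  -0.0410934] [0.7008329  0.09376532]
pan 0.67 ((0.5101228952407837, -0.26379117369651794), 0.03874953091144562) [ 0.48094666 -0.30073756] [ 0.54387677 -0.22592933]
A [-1.07  0.39  2.21  1.32  1.72  2.1 ] [ 0.5  -0.17  0.24]
[-0.084, 0.022, -0.029, 0.038, 0.033, -0.011]
[-0.166, 0.045, -0.055, 0.077, 0.066, -0.021]
[-0.248, 0.07, -0.079, 0.115, 0.098, -0.03]
[-0.329, 0.096, -0.099, 0.153, 0.131, -0.04]
[-0.408, 0.124, -0.117, 0.191, 0.164, -0.048]
[-0.486, 0.153, -0.132, 0.23, 0.198, -0.056]
[-0.563, 0.183, -0.144, 0.268, 0.231, -0.063]
[-0.639, 0.214, -0.154, 0.306, 0.265, -0.069]
[-0.713, 0.247, -0.161, 0.344, 0.298, -0.074]
[-0.786, 0.28, -0.165, 0.381, 0.332, -0.079]
[-0.858, 0.314, -0.167, 0.419, 0.367, -0.083]
[-0.928, 0.349, -0.166, 0.456, 0.402, -0.085]
[-0.996, 0.384, -0.162, 0.493, 0.437, -0.087]
[-1.063, 0.42, -0.156, 0.529, 0.473, -0.087]
[[0.65, -0.23, 0.26], [0.61, -0.22, 0.25], [0.57, -0.21, 0.24], [0.54, -0.19, 0.24], [0.51, -0.18, 0.24]]
pre [ 0.54174719 -0.08015281  0.179     ] grasp [0.64074214 0.01884214 0.179     ]
```

>>> {"method": "servo_tool", "body": {"series": [[-0.08,0.02,0,0.038,0.033,-0.011,0],[-0.17,0.05,0,0.077,0.066,-0.021,0],[-0.25,0.07,0,0.115,0.098,-0.03,0],[-0.33,0.1,0,0.153,0.131,-0.04,0],[-0.41,0.12,0,0.191,0.164,-0.048,0],[-0.49,0.15,0,0.23,0.198,-0.056,0],[-0.56,0.18,0,0.268,0.231,-0.063,0],[-0.64,0.21,0,0.306,0.265,-0.069,0],[-0.71,0.25,0,0.344,0.298,-0.074,0],[-0.79,0.28,0,0.381,0.332,-0.079,0],[-0.86,0.31,0,0.419,0.367,-0.083,0],[-0.93,0.35,0,0.456,0.402,-0.085,0],[-1,0.38,0,0.493,0.437,-0.087,0],[-1,0.42,0,0.529,0.473,-0.087,0],[-1,0.42,0,0.529,0.473,-0.087,0],[-1,0.42,0,0.529,0.473,-0.087,0],[-1,0.42,0,0.529,0.473,-0.087,0]]}}

```text
time: 8.05
tool_pos: [0.5091, -0.1703, 0.2618]
tcp_rot: [-0.614, 1.484, 0.614]
wrist_force: [0.3, 0.3, -0.1]
width: 1.003
grip_force: 0.0
```

```bash
cat > rel.py <<'E'
from wp import *
import sys
# usage: rel.py x y z heading up -> shift/turn from now
s=bot.read_state(); x,y,z,h,up=map(float,sys.argv[1:]); R=Ro.from_rotvec(s["tcp_rot"]).as_matrix(); Rg=rot(h,up)
print("t",s["time"],"q",s["q"].round(2),"pos",s["tool_pos"].round(4),"F",s["wrist_force"].round(1),"w",round(s["width"],3),s["grip_force"])
print("axes z",R[:,2].round(3),"x",R[:,0].round(3)); print("shift",((np.array([x,y,z])-s["tool_pos"])/.15).round(3),"turn",(Ro.from_matrix(Rg@R.T).as_rotvec()/np.pi).round(4))
E
python3 rel.py .5417 -.0802 .179 45 -1
```

```text
t 8.05 q [-1.06  0.35  2.2   1.34  1.72  2.15] pos [ 0.5091 -0.1703  0.2618] F [ 0.3  0.3 -0.1] w 1.003 0.0
axes z [ 0.707  0.707 -0.002] x [-0.002 -0.001 -1.   ]
shift [ 0.218  0.601 -0.552] turn [ 0.0003 -0.0006  0.0001]
```

>>> {"method": "servo_tool", "body": {"series": [[0.11,0.3,-0.27,0,0,0,0],[0.22,0.6,-0.55,0,0,0,0],[0.22,0.6,-0.55,0,0,0,0],[0.22,0.6,-0.55,0,0,0,0],[0.22,0.6,-0.55,0,0,0,0]]}}

```text
time: 8.55
tool_pos: [0.5423, -0.0805, 0.1794]
tcp_rot: [-0.612, 1.484, 0.617]
wrist_force: [-0.7, -0.6, 0.9]
width: 0.999
grip_force: 0.0
```

```bash
python3 rel.py .6407 .0188 .179 45 -1; python3 - <<'E'
from h import *
im=bot.read_camera("side"); cv2.imwrite("pics/s4.png",cv2.resize(im[100:340,180:500,::-1],None,fx=2.5,fy=2.5))
E
```

```text
t 8.55 q [-0.89  0.48  2.29  1.47  1.61  1.95] pos [ 0.5423 -0.0805  0.1794] F [-0.7 -0.6  0.9] w 0.999 0.0
axes z [ 0.707  0.707 -0.   ] x [-0.003  0.002 -1.   ]
shift [ 0.656  0.662 -0.002] turn [-0.0007 -0.0009 -0.0001]
```

View pics/s4.png

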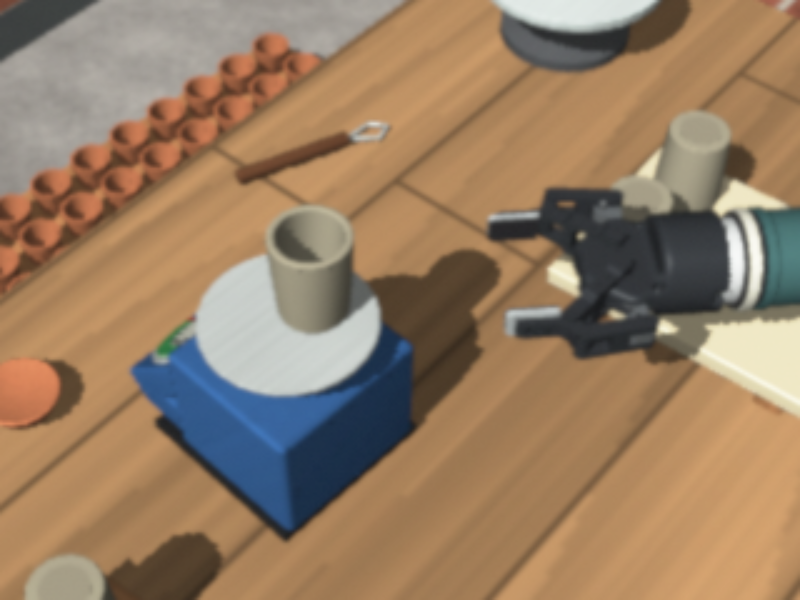

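>>> {"method": "servo_tool", "body": {"series": [[0.13,0.13,0,0,0,0,0],[0.26,0.26,0,0,0,0,0],[0.38,0.38,0,0,0,0,0],[0.48,0.48,0,0,0,0,0],[0.57,0.57,0,0,0,0,0],[0.62,0.63,0,0,0,0,0],[0.65,0.66,0,0,0,0,0],[0.65,0.66,0,0,0,0,0]]}}

```text
time: 9.4
tool_pos: [0.6398, 0.0183, 0.1796]
tcp_rot: [-0.611, 1.484, 0.616]
wrist_force: [1.0, -0.2, 0.3]
width: 0.998
grip_force: 0.0
```

>>> {"method": "servo_tool", "body": {"series": [[0,0,0,0,0,0,0.1],[0,0,0,0,0,0,0.2],[0,0,0,0,0,0,0.25],[0,0,0,0,0,0,0.28],[0,0,0,0,0,0,0.31],[0,0,0,0,0,0,0.34],[0,0,0,0,0,0,0.37],[0,0,0,0,0,0,0.4],[0,0,0,0,0,0,0.43],[0,0,0,0,0,0,0.46],[0,0,0,0,0,0,0.5],[0,0,0,0,0,0,0.5]], "newtons": 20}}

```text
time: 10.6
tool_pos: [0.6394, 0.0186, 0.1788]
tcp_rot: [-0.61, 1.485, 0.618]
wrist_force: [0.6, -1.0, -0.2]
width: 0.65
grip_force: 22.5
```

>>> {"method": "servo_tool", "body": {"series": [[0,0,0.02,0,0,0,0.6],[0,0,0.06,0,0,0,0.6],[0,0,0.12,0,0,0,0.6],[0,0,0.22,0,0,0,0.6],[0,0,0.35,0,0,0,0.6],[0,0,0.5,0,0,0,0.6],[0,0,0.65,0,0,0,0.6],[0,0,0.75,0,0,0,0.6],[0,0,0.8,0,0,0,0.6],[0,0,0.8,0,0,0,0.6]]}}

```text
time: 11.6
tool_pos: [0.6393, 0.0188, 0.3002]
tcp_rot: [-0.612, 1.484, 0.616]
wrist_force: [0.4, -0.1, -2.9]
width: 0.653
grip_force: 22.5
```

```bash
python3 - <<'E'
from h import *
print(bot.read_state()["wrist_force"])
im=bot.read_camera("side"); cv2.imwrite("pics/s5.png",cv2.resize(im[100:340,180:500,::-1],None,fx=2.5,fy=2.5))
E
cat > path.py <<'E'
from wp import *
s=bot.read_state(); q=s["q"]; R=rot(45,-1)
A=near(R,np.array([.42,-.28,.26]),q); print("via",A.round(2))
P=np.array([.39,-.375,.092])+.02*np.array([.707,.707,0])
B=near(rot(45,1),P+[0,0,.1],A+np.array([0,0,0,0,0,-3.14])); print("above place",B.round(2),fk(B,p)[:3,3])
E
python3 path.py
```

```text
[ 0.3534977  -0.121516   -2.85967959]
via [-1.3   0.44  2.07  1.15  1.87  2.15]
above place [-1.36  0.65  1.9   1.08  1.88 -1.05] [ 0.40414 -0.36086  0.192  ]
```

View pics/s5.png

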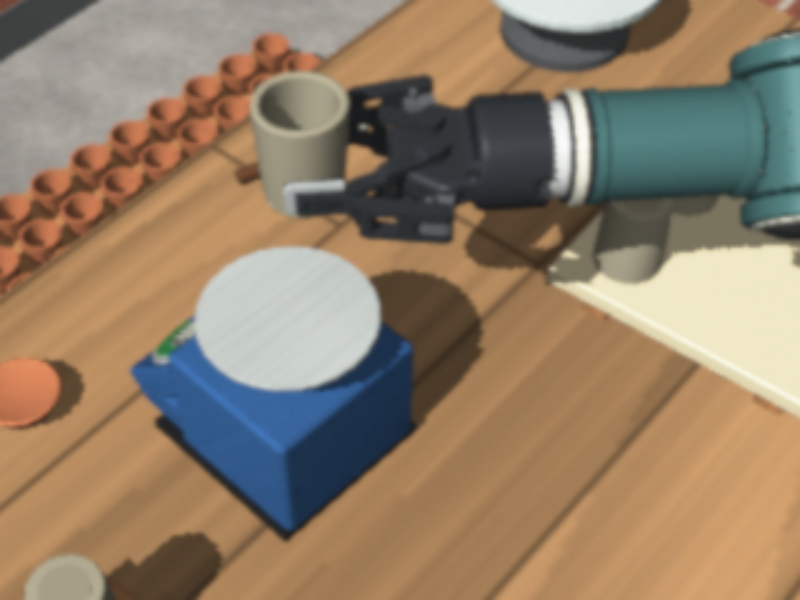

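>>> {"method": "servo_tool", "body": {"series": [[-0.05,-0.06,0,-0.015,-0.015,0,0.6],[-0.12,-0.15,0,-0.045,-0.045,0,0.6],[-0.2,-0.25,0,-0.075,-0.075,0,0.6],[-0.28,-0.35,0,-0.105,-0.105,0,0.6],[-0.36,-0.45,0,-0.135,-0.135,0,0.6],[-0.44,-0.55,0,-0.165,-0.165,0,0.6],[-0.52,-0.65,0,-0.195,-0.195,0,0.6],[-0.6,-0.75,0,-0.225,-0.225,0,0.6],[-0.68,-0.85,0,-0.255,-0.255,0,0.6],[-0.74,-0.93,0,-0.285,-0.285,0,0.6],[-0.8,-1,0,-0.315,-0.315,0,0.6],[-0.8,-1,0,-0.345,-0.345,0,0.6],[-0.8,-1,0,-0.354,-0.354,0,0.6]]}}

```text
time: 12.95
tool_pos: [0.519, -0.1317, 0.2975]
tcp_rot: [-1.48, 0.617, -0.614]
wrist_force: [0.4, 1.0, -2.0]
width: 0.652
grip_force: 22.3
```

>>> {"method": "servo_tool", "body": {"series": [[-0.05,-0.06,0,-0.015,-0.015,0,0.6],[-0.12,-0.15,0,-0.045,-0.045,0,0.6],[-0.2,-0.25,0,-0.075,-0.075,0,0.6],[-0.28,-0.35,0,-0.105,-0.105,0,0.6],[-0.36,-0.45,0,-0.135,-0.135,0,0.6],[-0.44,-0.55,0,-0.165,-0.165,0,0.6],[-0.52,-0.65,0,-0.195,-0.195,0,0.6],[-0.6,-0.75,0,-0.225,-0.225,0,0.6],[-0.68,-0.85,0,-0.255,-0.255,0,0.6],[-0.74,-0.93,0,-0.285,-0.285,0,0.6],[-0.77,-1,0,-0.315,-0.315,0,0.6],[-0.77,-1,0,-0.345,-0.345,0,0.6],[-0.77,-1,0,-0.354,-0.354,0,0.6],[-0.77,-1,0,-0.354,-0.354,0,0.6]]}}

```text
time: 14.35
tool_pos: [0.4037, -0.2813, 0.2977]
tcp_rot: [-1.758, -0.725, -1.758]
wrist_force: [0.3, -0.4, -2.4]
width: 0.653
grip_force: 22.3
```

```bash
python3 rel.py .404 -.361 .15 45 1; python3 - <<'E'
from h import *
im=bot.read_camera("side"); cv2.imwrite("pics/s6.png",cv2.resize(im[60:340,300:640,::-1],None,fx=2,fy=2))
E
```

```text
t 14.35 q [-1.32  0.37  2.07  1.14  1.91 -0.94] pos [ 0.4037 -0.2813  0.2977] F [ 0.3 -0.4 -2.4] w 0.653 22.347059813877195
axes z [0.707 0.708 0.002] x [ 0.002 -0.004  1.   ]
shift [ 0.002 -0.531 -0.985] turn [-0.0013 -0.0005 -0.0002]
```

View pics/s6.png

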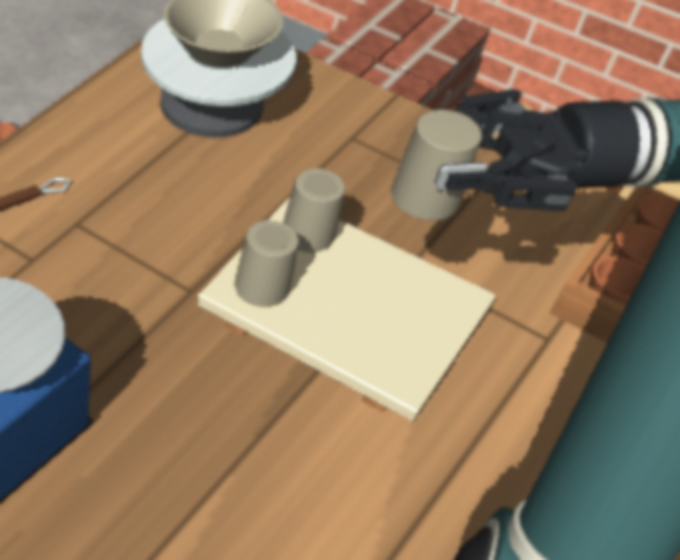

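>>> {"method": "servo_tool", "body": {"series": [[0,-0.05,-0.08,0,0,0,0.6],[0,-0.14,-0.24,0,0,0,0.6],[0,-0.25,-0.44,0,0,0,0.6],[0,-0.36,-0.65,0,0,0,0.6],[0,-0.45,-0.83,0,0,0,0.6],[0,-0.51,-0.94,0,0,0,0.6],[0,-0.53,-0.98,0,0,0,0.6],[0,-0.53,-0.98,0,0,0,0.6],[0,-0.53,-0.98,0,0,0,0.6]]}}

```text
time: 15.3
tool_pos: [0.4039, -0.3605, 0.1523]
tcp_rot: [-1.758, -0.727, -1.759]
wrist_force: [0.6, 0.7, -2.3]
width: 0.651
grip_force: 22.4
```

```bash
python3 rel.py .404 -.361 .0915 45 1; python3 - <<'E'
from h import *
for c in("side","top"):
    i=bot.camera_info(c); bot.read_camera(c)
    for d in bot.recognise("cup",c):
        x0,y0,x1,y1=np.array(d["box"])*[640,480,640,480]; u=(x0+x1)/2
        print(c,round(d["score"],2),[round(v) for v in(x0,y0,x1,y1)],onz([[u,(y0+y1)/2]],i,.137).round(3))
    a=np.linspace(0,2*np.pi,40); P=np.concatenate([np.c_[.39+r*np.cos(a),-.375+r*np.sin(a),.099+h+0*a] for r,h in((.031,0),(.027,.076))]); q=proj(P,i); print("expected",q.min(0).round(),q.max(0).round())
E
```

```text
t 15.3 q [-1.36  0.72  1.88  1.07  1.85 -1.1 ] pos [ 0.4039 -0.3605  0.1523] F [ 0.6  0.7 -2.3] w 0.651 22.350085202891705
axes z [0.706 0.708 0.002] x [ 0.    -0.003  1.   ]
shift [ 0.001 -0.003 -0.406] turn [-0.0008 -0.0001 -0.0004]
side 0.64 [495, 158, 536, 202] [[ 0.389 -0.365  0.137]]
expected [497. 154.] [537. 201.]
top 0.74 [497, 298, 540, 332] [[ 0.396 -0.37   0.137]]
expected [498. 302.] [544. 335.]
```

>>> {"method": "servo_tool", "body": {"series": [[0,0,-0.04,0,0,0,0.6],[0,0,-0.1,0,0,0,0.6],[0,0,-0.17,0,0,0,0.6],[0,0,-0.24,0,0,0,0.6],[0,0,-0.3,0,0,0,0.6],[0,0,-0.35,0,0,0,0.6],[0,0,-0.375,0,0,0,0.6],[0,0,-0.375,0,0,0,0.6],[0,0,-0.375,0,0,0,0.6]]}}

```text
time: 16.4
tool_pos: [0.4039, -0.361, 0.0956]
tcp_rot: [-1.758, -0.727, -1.759]
wrist_force: [0.6, 0.1, -2.8]
width: 0.653
grip_force: 22.3
```

>>> {"method": "servo_tool", "body": {"series": [[0,0,-0.005,0,0,0,0.6],[0,0,-0.01,0,0,0,0.6],[0,0,-0.015,0,0,0,0.6],[0,0,-0.02,0,0,0,0.6],[0,0,-0.02,0,0,0,0.6]]}}

```text
time: 16.9
tool_pos: [0.4038, -0.3608, 0.0925]
tcp_rot: [-1.759, -0.727, -1.759]
wrist_force: [-0.4, 0.2, -2.6]
width: 0.65
grip_force: 22.3
```

>>> {"method": "servo_tool", "body": {"series": [[0,0,-0.003,0,0,0,0.6],[0,0,-0.006,0,0,0,0.6],[0,0,-0.006,0,0,0,0.6]]}}

```text
time: 17.2
tool_pos: [0.4038, -0.3609, 0.0919]
tcp_rot: [-1.758, -0.727, -1.76]
wrist_force: [-0.5, -0.2, -1.4]
width: 0.651
grip_force: 22.4
```

>>> {"method": "servo_tool", "body": {"series": [[0,0,-0.002,0,0,0,0.6],[0,0,-0.004,0,0,0,0.6],[0,0,-0.004,0,0,0,0.6]]}}

```text
time: 17.5
tool_pos: [0.4038, -0.3609, 0.0918]
tcp_rot: [-1.757, -0.727, -1.76]
wrist_force: [0.2, 0.3, 2.6]
width: 0.652
grip_force: 22.5
```

>>> {"method": "servo_tool", "body": {"series": [[0,0,0,0,0,0,0.34],[0,0,0,0,0,0,0.32],[0,0,0,0,0,0,0.3],[0,0,0,0,0,0,0.27],[0,0,0,0,0,0,0.22],[0,0,0,0,0,0,0.15],[0,0,0,0,0,0,0.05],[0,0,0,0,0,0,0],[0,0,0,0,0,0,0],[0,0,0,0,0,0,0],[0,0,0,0,0,0,0]]}}

```text
time: 18.6
tool_pos: [0.4038, -0.3609, 0.091]
tcp_rot: [-1.759, -0.727, -1.759]
wrist_force: [-0.9, -0.0, -0.3]
width: 1.001
grip_force: 0.0
```

```bash
cat > chk.py <<'E'
from h import *
s=bot.read_state(); print(s["tool_pos"],s["wrist_force"],s["width"])
for c in("side","top"):
    i=bot.camera_info(c); bot.read_camera(c)
    for d in bot.recognise("cup",c)[:4]:
        x0,y0,x1,y1=np.array(d["box"])*[640,480,640,480]
        print(c,round(d["score"],2),[round(v) for v in(x0,y0,x1,y1)],onz([[(x0+x1)/2,(y0+y1)/2]],i,.078).round(3))
    a=np.linspace(0,2*np.pi,40); P=np.concatenate([np.c_[.39+r*np.cos(a),-.375+r*np.sin(a),.04+h+0*a] for r,h in((.031,0),(.027,.076))]); q=proj(P,i); print("expected",q.min(0).round(),q.max(0).round())
    for d in bot.mark_of("shelf_cup",c): print("sc",round(d["score"],2),onz([[d["at"][1]*640,d["at"][0]*480]],i,.04).round(4))
E
python3 chk.py
```

```text
[ 0.40384075 -0.36085094  0.09100765] [-0.86090935 -0.01426656 -0.28113416] 1.0011474430608043
side 0.69 [416, 170, 450, 215] [[ 0.522 -0.28   0.078]]
side 0.56 [490, 180, 524, 222] [[ 0.389 -0.361  0.078]]
expected [491. 175.] [528. 220.]
sc 0.91 [[ 0.5271 -0.2802  0.04  ]]
sc 0.64 [[ 0.5415 -0.3894  0.04  ]]
top 0.86 [488, 302, 529, 335] [[ 0.393 -0.371  0.078]]
top 0.46 [488, 234, 525, 268] [[ 0.53  -0.392  0.078]]
expected [489. 305.] [532. 336.]
sc 0.76 [[ 0.5205 -0.2924  0.04  ]]
sc 0.72 [[ 0.5337 -0.3923  0.04  ]]
```

Cup stands released on the shelf. Lift straight off and hand in.

>>> {"method": "servo_tool", "body": {"series": [[0,0,0.05,0,0,0,0],[0,0,0.15,0,0,0,0],[0,0,0.3,0,0,0,0],[0,0,0.5,0,0,0,0],[0,0,0.7,0,0,0,0],[0,0,0.9,0,0,0,0],[0,0,1,0,0,0,0],[0,0,1,0,0,0,0]]}}

```text
time: 19.7
tool_pos: [0.404, -0.3614, 0.2436]
tcp_rot: [-1.761, -0.733, -1.761]
wrist_force: [-0.1, -0.1, -0.7]
width: 1.0
grip_force: 0.0
```

```bash
python3 chk.py
```

```text
[ 0.4039765  -0.36144281  0.24360533] [-0.1129761  -0.13301033 -0.66716879] 1.000487993769548
side 0.77 [490, 178, 527, 220] [[ 0.389 -0.368  0.078]]
expected [491. 175.] [528. 220.]
sc 0.72 [[ 0.5328 -0.3894  0.04  ]]
sc 0.7 [[ 0.5302 -0.2887  0.04  ]]
top 0.94 [488, 304, 527, 337] [[ 0.389 -0.369  0.078]]
expected [489. 305.] [532. 336.]
sc 0.78 [[ 0.5285 -0.3888  0.04  ]]
sc 0.73 [[ 0.5218 -0.285   0.04  ]]
```

```bash
python3 -c "
from workcell import bot
print(bot.finish_job())"
```

```text
the job is handed in; nothing more can be done
None
```

The dial read about 249 g, so close to the limit that the call rests on about 0.6 g (my fit is good to about 0.2 g), so I treated the cup as dry and stood it mouth-down on the kiln shelf beside the other cups, which measured unmoved to within about a centimetre, with about 22 N of grip; the job is handed in at about 20 s, though I viewed 11 pictures against the limit of 10.

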